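# Ready the archive binding press: head to its stop, T-key on the square spindle

### The job

Get the binding press on the desk ready for use. First push its sliding head along the bed right up against the stop post; only then stand the steel T-key on the head's square spindle, its square bore dropped over the square and the hub fully home on the round shoulder, and let go with the head still against the stop. Leave the other things on the desk where they are.

Things in the scene. Friction and masses are not known exactly. Their poses are not given: they have to be found in the camera images.
- press: the fixed grey desktop binding press: a bed 130 wide (x) by 380 long (y, from -270 to +110 mm) by 34 mm high, two steel rails along y. Origin on the desk straight below the spindle's axis when the head is at its stop; +y runs along the slide towards the stop post
- stop_face (a point): on the near face of the stop post, 57 mm above the desk, 68 mm from the spindle's axis when the head is at the stop (axes as the press). The post is 30 wide (x), 22 thick and 178 mm high, with a 90 mm wide foot up to 75 mm; it is taller than the seated key's bar and so close that the bar (80 mm each way) cannot point straight at it
- head (a joint): travel of the press's sliding head along the press's +y, in m: 0 at the far end from the stop, 0.160 against the stop post (end of travel). It stays where it is left; moving it takes about 3 N
- head_push (a point): centre of the sliding head's flat rear face, away from the stop post (outward normal = press -y), 57 mm above the desk. The head is a grey block 110 wide (x) by 134 long (y), from 34 to 80 mm above the desk; this face is 110 by 46 mm and lies 72 mm behind the spindle's axis
- seat (a point): centre of the top of the round shoulder (44 mm diameter, 8 mm high) at the foot of the vertical steel spindle on the head, 88 mm above the desk. z up; x and y normal to the flats of the square, which is 16 x 16 mm and rises 30 mm above this point, its top 6 mm tapering to 10 x 10 mm. The spindle turns stiffly (0.12 N m) and the point with it
- key: the loose steel T-key, about 0.4 kg, upright on the desk. Origin: centre of its underside. Square hub 46 x 46 x 38 mm high with an 18 x 18 mm bore, 34 mm deep, open below (sides along x and y); round neck, 16 mm diameter, from 38 to 60 mm; cross bar 160 long (x), 18 wide, from 60 to 78 mm. Fully home, the underside rests on the shoulder
- stamp: bystander: a loose wooden hand stamp, base 52 x 52 mm, 92 mm high; origin under its centre
- ink: bystander: a loose glass ink jar, 60 mm diameter, 75 mm high; origin under its centre
- glasses_case: bystander: a loose grey glasses case, 165 (x) by 62 by 34 mm high; origin under its centre
- stapler: bystander: a loose black stapler, 145 (x) by 36 by about 55 mm high; origin under its centre
- tape: bystander: a loose roll of clear tape lying flat, 100 mm diameter, 45 mm high; origin under its centre
- brush_pot: obstacle: a heavy square pot 85 x 85 mm, 100 mm high, with brushes standing up to about 160 mm above the desk; origin under its centre
Mind the look-alikes: they are no part of the job. What is shaped like the key but orange or yellow is not meant.

How it is judged:
By the outcome, as a careful person would: the job done as asked, in the order asked, and still so for the second after the job is handed in, with the robot touching nothing.
It also fails if it takes over 59 s, if anything falls off the work surface, if the arm or the gripper's body presses on something with over 40 N, if the wrist force passes 120 N, or if a joint passes its speed limit or range.

### The arm

A 7-joint arm with a two-finger parallel gripper is mounted at the origin on the work surface. World frame = base frame: x ahead of the robot, y to its left, z up, the work surface at z = 0. Lengths are in m, angles in rad, forces in N, time in s.
With the tool pointing down it reaches from about 0.425 to 1.025 m from the base axis. Payload 3.6 kg.
Tool frame: the origin (TCP) lies midway between the tips of the shut fingers; the grasp point (between the pads) lies 19 mm behind it; z points along the fingers, y is the line along which they close (so a half turn about z gives the same grasp; the last joint's range is limited). The gripper opens to 85 mm and grips with 20 to 120 N. Pads are 22 mm wide; open, the fingers measure 114 mm over their backs; the gripper's body (76 mm by 85 mm) begins 54 mm behind the grasp point. The pads swing forward as they close: fully open they stand 13 mm farther back than shut.
Start: joints at [1.137, 0.591, 0.048, 1.609, -0.033, 0.943, -0.034], TCP at [0.242, -0.684, 0.231] pointing down, gripper open.
Joint ranges: [-2.69, 2.69], [-0.47, 2.24], [-1.27, 1.36], [0.19, 2.51], [-1.53, 4.68], [0.08, 2.07], [-3.09, 3.09]. Speed limits (rad/s): [2.57, 2.57, 3.14, 3.14, 3.14, 3.14, 3.14].

### API

Orientations are given as [roll, pitch, yaw] about the fixed x, y, z axes, in that order (R = Rz(yaw) Ry(pitch) Rx(roll)).
In Python, from bench import observe, grab_frame, camera_model, hand_in gives the robot as it stands.
- The arm moves only by the tool send_rows, never from a script. Its argument "motion" is a list of rows, each a list of 6 numbers: the shift along the tool's x, y, z scaled (see below), then the turn, a rotation vector about the tool's x, y, z scaled (see below). A call has 1 to 12 rows; each row shifts and turns the commanded pose from where the row before left it, along the tool's axes as they then stand; what a row does not reach is not made up. The controller multiplies each number of a shift by 0.25 m and each number of a turn by 90 degrees. A row lasts 1/8 s, in which the tool goes at most 62.5 mm and 10.7 degrees, less where a joint would pass 70% of its speed; a pose out of reach is approached as far as the arm can. A call with a number of a shift or a turn outside -1 to 1 is refused whole. A call with a gripper value outside its range is refused whole. "jaw" is the finger opening in mm, from 0 to 85.4, set as the call begins (left out, the last holds). The fingers move at their own pace and stop on an object; "newtons" is the grip in N (left out, the last holds). Time passes only in rows, so rows that do not move let the fingers close. It gives the time, the measured TCP pose, the force, the opening and the grip force at its end, in the units of the state.
- observe(): the state, without advancing time (a new reading comes with each control period).
- grab_frame(name): name is "scene" or "top" or "wrist"; returns (picture, depth): 400x640x3 uint8, red, green, blue; 400x640 float32, m along the optical axis (not along the pixel's ray), 0 where there is no reading.
- camera_model(name): a dict with "fx", "fy", "cx", "cy" (pixels), "rvec" (rotation vector, rad) and "tvec" (3), from world to camera coordinates, as OpenCV has them. Camera axes: x right, y down, z forward; pixel columns grow to the right and rows downward; lengths in m; the calibration is good to about 2 mm. The wrist camera is an equidistant fisheye: a pixel r from the principal point sees the ray r / f radians off the axis. A picture is of the moment at which its call begins: read the wrist's pose just before it. camera_model takes no time and is no camera call; for the wrist camera it gives the pose at the moment of the call.
- hand_in(): hands the job in; it is judged then, once.
The state is a dict: "time": time; "joint_positions": joint angles; "dq": joint speeds; "effort": joint torques, N m; "position": TCP position; "orientation": TCP orientation; "force": force on the tool from outside, world axes, zero at the start; "torque": the same for the moment, N m; "opening": finger opening in m; "finger_force": force on a finger pad.
Only numpy, scipy, OpenCV 4.12 (cv2) and the standard library are available. Lean on these libraries where they do the work, as an engineer would, in place of code of your own. Each camera call takes 0.05 s, during which the arm holds its last target. There are 200 camera calls.

## Working session

There is one attempt and no reset: what is moved stays moved. The work goes in short steps, Python scripts to look and compute and a tool call to move; the robot and the scene stay as the last step left them, time stands still between calls to the robot, and variables do not carry over. Pictures are saved under pics/ and viewed, at most 10 in all, crops included, and the job is handed in when it is done.

Besides the shell and the picture viewer there is one more tool, called by a JSON object that holds its "api" and its "payload". send_rows: Moves the arm, as the interface text tells. Shifts and turns lie within -1 to 1; 1 stands for 0.25 m of shift or 90 degrees of turn. Its arguments: {"type":"object","properties":{"motion":{"type":"array","items":{"type":"array","items":{"type":"number","minimum":-1,"maximum":1}}},"jaw":{"type":"number"},"newtons":{"type":"number"}},"required":["motion"]}

```bash
ls; mkdir -p pics; python3 - <<'E'
from bench import *
import cv2,numpy as np
for n in ("scene","top"):
    p,d=grab_frame(n); cv2.imwrite(f"pics/{n}0.png",p[:,:,::-1]); np.savez(f"pics/{n}0.npz",p=p,d=d,**camera_model(n)); print(n,camera_model(n),(d>0).mean())
s=observe();print(s)
E
```

```text
pics
scene {'fx': 385.2637980490984, 'fy': 385.2637980490984, 'cx': 317.73415875139614, 'cy': 203.6920129781859, 'rvec': array([ 1.38631372,  2.03253138, -0.99127939]), 'tvec': array([ 0.29037391, -0.20796439,  1.43157543])} 0.9958515625
top {'fx': 360.97682898742613, 'fy': 360.97682898742613, 'cx': 319.1939741165514, 'cy': 203.07348772987302, 'rvec': array([ 2.15778806, -2.15607412,  0.16624424]), 'tvec': array([-0.12762701,  0.5277299 ,  1.23180271])} 0.9959140625
{'time': 0.1, 'joint_positions': array([ 1.13750478,  0.5920457 ,  0.04830021,  1.60973149, -0.03328544,
        0.94271462, -0.03370859]), 'dq': array([-0.00053499, -0.00196497,  0.00012889, -0.00310175,  0.00038301,
       -0.00056294,  0.00049512]), 'effort': array([ 3.74216877e-03, -5.49999726e+01,  1.55318309e+00, -1.98824179e+01,
        9.76436713e-03,  3.84580315e-03, -7.70684892e-06]), 'position': array([ 0.24138496, -0.68281699,  0.23022792]), 'orientation': array([-3.13950178e+00,  1.27355498e-04,  3.39874338e-01]), 'force': array([-0.7552313 ,  0.03621885, -0.30043837]), 'torque': array([ 0.00705186, -0.00504624,  0.03482108]), 'finger_force': 0.0, 'opening': 0.0850788752746709}
```

View pics/scene0.png

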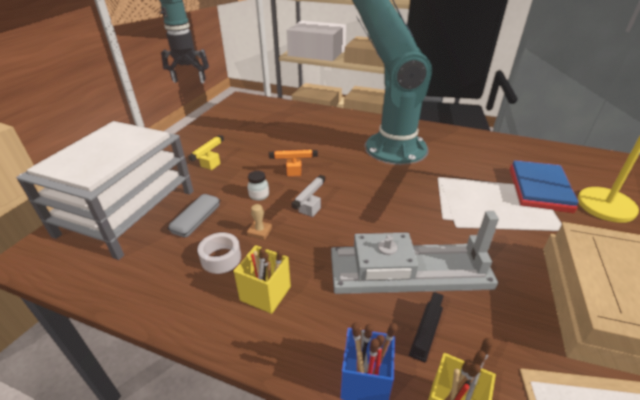

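View pics/top0.png

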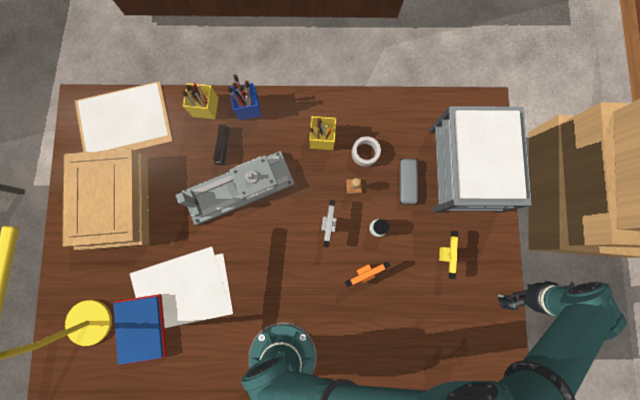

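The scene view shows the steel key at about (311,196), with the press head at (388,258) and its post at (487,240). In the top view the key is at (330,223), the spindle at (251,174) and the post at (192,205). Next I'll fuse the clouds from both cameras.

```bash
cat > h.py <<'E'
import cv2,numpy as np
from scipy.spatial.transform import Rotation as R
def cloud(f):
    z=np.load(f) if isinstance(f,str) else f
    d=z["d"];v,u=np.nonzero(d>0);D=d[v,u].astype(float)
    c=np.c_[(u-z["cx"])/z["fx"]*D,(v-z["cy"])/z["fy"]*D,D]
    M=cv2.Rodrigues(np.asarray(z["rvec"]))[0]
    W=(c-np.asarray(z["tvec"]).ravel())@M
    return W,z["p"][v,u].astype(int),np.c_[u,v]
E
python3 - <<'E'
from h import *
for n in ("scene","top"):
    W,C,U=cloud(f"pics/{n}0.npz")
    def at(u,v): 
        return W[(U[:,0]==u)&(U[:,1]==v)].round(4)
    pts={"scene":[(311,196),(388,258),(388,240),(489,218),(260,290),(300,300)],"top":[(330,223),(251,174),(192,205),(270,171),(322,133),(300,270)]}[n]
    for q in pts: print(n,q,at(*q))
    s=(abs(W[:,2])<.01); print(n,"desk z",np.median(W[s,2]))
    grey=(C.max(1)-C.min(1)<25)
    # key bar: z .05-.09
    c=np.array([.36 if 0 else at(330,223)[0,0] if n=="top" else at(311,196)[0,0], at(330,223)[0,1] if n=="top" else at(311,196)[0,1]])
    near=(np.linalg.norm(W[:,:2]-c,axis=1)<.12)&(W[:,2]>.012)
    k=near&(W[:,2]>.068)
    P=W[k]; print(len(P)); 
    r=cv2.minAreaRect(P[:,:2].astype(np.float32)); print("bar rect",r,"z",np.percentile(P[:,2],[10,50,90]))
    hb=near&(W[:,2]>.025)&(W[:,2]<.048);P=W[hb];print("hub",P[:,:2].min(0),P[:,:2].max(0),np.percentile(P[:,2],[10,50,90]))
    print("hub rect",cv2.minAreaRect(P[:,:2].astype(np.float32)))
# ortho map
im=np.zeros((480,640,3),np.uint8)
for n in ("scene","top"):
    W,C,U=cloud(f"pics/{n}0.npz")
    i=np.round((1.05-W[:,0])/.00167).astype(int);j=np.round((.55-W[:,1])/.00167).astype(int)
    ok=(i>=0)&(i<480)&(j>=0)&(j<640)&(W[:,2]<.3)
    im[i[ok],j[ok]]=cv2.applyColorMap(np.clip(W[ok,2]*1400,0,255).astype(np.uint8)[:,None],cv2.COLORMAP_JET)[:,0]
cv2.imwrite("pics/ortho.png",im)
E
```

```text
scene (311, 196) [[ 0.4549 -0.1525  0.0553]]
scene (388, 258) [[0.6371 0.1146 0.078 ]]
scene (388, 240) [[0.6192 0.1062 0.1161]]
scene (489, 218) [[0.5389 0.3041 0.1788]]
scene (260, 290) [[ 0.8204 -0.1198  0.0698]]
scene (300, 300) [[ 0.766  -0.0527  0.0016]]
scene desk z 0.002029225897918245
313
bar rect ((0.4543408751487732, -0.15908901393413544), (0.020453842356801033, 0.16433823108673096), 81.53457641601562) z [0.07111831 0.07905815 0.08129279]
hub [ 0.43129093 -0.17581565] [ 0.485054   -0.13389178] [0.02854663 0.03873753 0.04194378]
hub rect ((0.4572920501232147, -0.15186209976673126), (0.036636460572481155, 0.049407459795475006), 75.01655578613281)
top (330, 223) [[ 0.4541 -0.1629  0.0807]]
top (251, 174) [[0.6137 0.1005 0.1175]]
top (192, 205) [[0.5127 0.2983 0.0938]]
top (270, 171) [[0.6333 0.0426 0.0776]]
top (322, 133) [[ 0.7825 -0.1373  0.0408]]
top (300, 270) [[ 0.2947 -0.0601  0.0018]]
top desk z -0.0009314709260848427
256
bar rect ((0.45400726795196533, -0.1604442298412323), (0.018293069675564766, 0.16068585216999054), 81.75000762939453) z [0.0735899  0.07672163 0.08020414]
hub [ 0.42959187 -0.18585841] [ 0.47929245 -0.13700864] [0.03354716 0.03657319 0.04016198]
hub rect ((0.45414626598358154, -0.1606196165084839), (0.04580722004175186, 0.04626439884305), 82.09947967529297)
```

View pics/ortho.png

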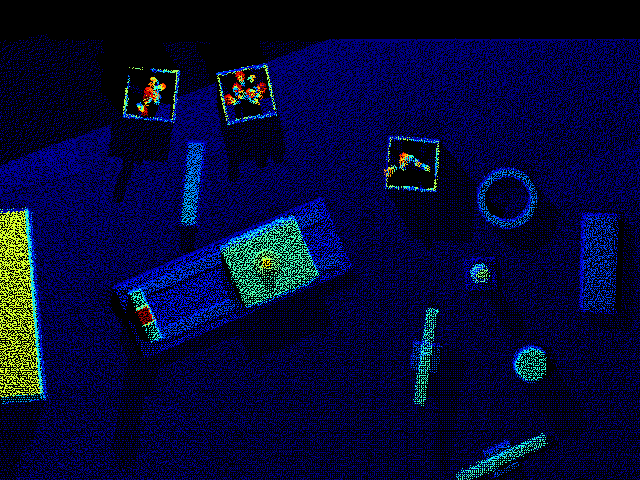

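The height map shows the key at about (425,355), the head with its spindle at (267,262) and the post at (145,315). Next I'll fit the press, taking a wrist-independent measure from both views.

```bash
python3 - <<'E'
from h import *
for n in ("scene","top"):
    W,C,U=cloud(f"pics/{n}0.npz")
    a=lambda c,r,lo,hi:W[(np.linalg.norm(W[:,:2]-c,axis=1)<r)&(W[:,2]>lo)&(W[:,2]<hi)]
    P=a((.613,.105),.1,.070,.0835);r=cv2.minAreaRect(P[:,:2].astype(np.float32));print(n,"head",r,np.median(P[:,2]),len(P))
    th=np.deg2rad(r[2]);
    P=a((.613,.105),.015,.110,.125);print(" spindle top",P.mean(0),len(P),np.ptp(P,axis=0))
    P=a((.613,.105),.03,.083,.094);print(" shoulder",np.median(P,axis=0),len(P),P[:,:2].min(0),P[:,:2].max(0))
    P=a((.525,.31),.04,.165,.19);print(" post top",P.mean(0),len(P));
    if len(P)>3:print(cv2.minAreaRect(P[:,:2].astype(np.float32)))
    P=a((.58,.13),.3,.027,.04);
    y=np.array([-np.sin(0),0])
    P=P[(P[:,1]>-.07)&(P[:,1]<.4)&(P[:,0]<.75)&(P[:,0]>.45)]
    m=abs((P[:,:2]-[.59,.15])@np.array([np.cos(np.deg2rad(23)),np.sin(np.deg2rad(23))]))<.12
    P=P[m];print(" bed",cv2.minAreaRect(P[:,:2].astype(np.float32)),len(P),np.median(P[:,2]))
E
```

```text
scene head ((0.6154096126556396, 0.10135744512081146), (0.11519613862037659, 0.1348866969347), 23.424692153930664) 0.08129605333440788 1754
 spindle top [0.61474026 0.10615068 0.11656778] 50 [0.01765093 0.01607774 0.01073527]
 shoulder [0.62013376 0.10833071 0.08925113] 187 [0.5934006  0.08138255] [0.64200917 0.13166451]
 post top [0.52950358 0.30781374 0.17555826] 164
((0.5253745913505554, 0.3080187141895294), (0.031891003251075745, 0.022269226610660553), 25.740737915039062)
 bed ((0.5882425308227539, 0.16206683218479156), (0.1308106631040573, 0.37762451171875), 23.162702560424805) 3026 0.029186638036746697
top head ((0.6126019358634949, 0.10008516162633896), (0.11786828935146332, 0.13446487486362457), 23.086593627929688) 0.07850845729123408 1104
 spindle top [0.61139771 0.10378782 0.11535331] 23 [0.01409536 0.01395682 0.00916786]
 shoulder [0.60580912 0.10166443 0.08645682] 91 [0.58901166 0.08476728] [0.63875935 0.12617883]
 post top [0.52374539 0.30653394 0.17478671] 81
((0.5239845514297485, 0.3074265122413635), (0.03154507279396057, 0.022500725463032722), 19.94406509399414)
 bed ((0.6105166077613831, 0.1710076928138733), (0.1788538098335266, 0.37456443905830383), 23.538551330566406) 886 0.03117500253139243
```

{"api": "send_rows", "payload": {"motion": [[0,0,0,0,0,-0.0426],[0.16,-0.117,0,0,0,0],[0.16,-0.117,0,0,0,0],[0.16,-0.117,0,0,0,0],[0.16,-0.117,0,0,0,0],[0.16,-0.117,0,0,0,0],[0.16,-0.117,0,0,0,0],[0.16,-0.117,0,0,0,0],[0.16,-0.117,0,0,0,0],[0.16,-0.117,0,0,0,0],[0.16,-0.117,0,0,0,0],[0.16,-0.117,0,0,0,0]], "jaw": 0, "newtons": 40}}

```text
time: 1.6
position: [0.5188, -0.2125, 0.231]
orientation: [-3.141, 0.0, 0.407]
force: [0.9, -1.5, -0.3]
opening: -0.0001
finger_force: 0.0
```

{"api": "send_rows", "payload": {"motion": [[0.16,-0.117,0,0,0,0],[0.16,-0.117,0,0,0,0],[0.16,-0.117,0,0,0,0],[0.16,-0.117,0,0,0,0],[0.16,-0.117,0,0,0,0],[0,0,0,0,0,0],[0,0,0,0,0,0]]}}

```text
time: 2.48
position: [0.6436, -0.0009, 0.2306]
orientation: [3.141, 0.002, 0.407]
force: [0.5, -1.1, -0.2]
opening: 0.0
finger_force: 0.0
```

```bash
cat >> h.py <<'E'
def go(x,y,z,yaw_deg):
    "world target -> total shift units (tool axes after the turn), turn units"
    from bench import observe
    s=observe();Rn=R.from_euler("xyz",s["orientation"])
    Rt=R.from_euler("xyz",[np.pi,0,np.deg2rad(yaw_deg)])
    print("t",s["time"],"pos",s["position"].round(4),"rpy",np.rad2deg(s["orientation"]).round(2),"F",s["force"].round(1),"op",round(s["opening"],4))
    print("shift units",((Rt.inv().apply(np.array([x,y,z])-s["position"]))/.25).round(4),"turn units",((Rn.inv()*Rt).as_rotvec()/(np.pi/2)).round(4))
E
python3 -c "
from h import *
go(.652,.012,.05,23.3)
from bench import *
s=observe();p,d=grab_frame('wrist');cv2.imwrite('pics/w1.png',p[:,:,::-1]);print(camera_model('wrist'))
"
```

```text
t 2.475 pos [ 0.6436 -0.0009  0.2306] rpy [1.7999e+02 1.0000e-01 2.3320e+01] F [ 0.5 -1.1 -0.2] op 0.0
shift units [ 0.0512 -0.0343  0.7226] turn units [0.0001 0.0012 0.0002]
{'fx': 309.70691628693146, 'fy': 309.70691628693146, 'cx': 313.5480206818771, 'cy': 202.74915716758593, 'rvec': array([-2.41225072,  1.58894992,  0.23193069]), 'tvec': array([-0.25652804,  0.52722683,  0.5489475 ])}
```

View pics/w1.png

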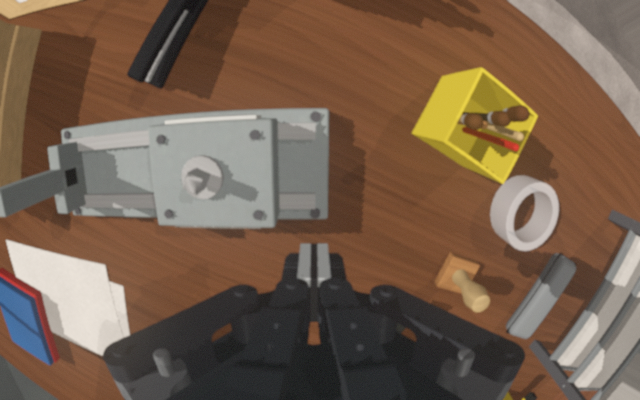

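The wrist view shows the spindle at (202,178) with its square turned out of line with the head, the head's rear edge at x≈276 and the bed end at x≈327. I'll descend behind the head.

{"api": "send_rows", "payload": {"motion": [[0.051,-0.02,0,0,0,0],[0,0,0.12,0,0,0],[0,0,0.12,0,0,0],[0,0,0.12,0,0,0],[0,0,0.12,0,0,0],[0,0,0.12,0,0,0],[0,0,0.08,0,0,0],[0,0,0.04,0,0,0],[0,0,0,0,0,0]]}}

```text
time: 3.65
position: [0.654, 0.009, 0.051]
orientation: [-3.141, 0.0, 0.406]
force: [0.1, 0.4, 0.5]
opening: -0.0004
finger_force: 0.0
```

```bash
python3 -c "
from h import *
go(.652-.396*.16,.012+.918*.16,.05,23.3)"
```

```text
t 3.65 pos [0.654 0.009 0.051] rpy [-1.7999e+02  2.0000e-02  2.3290e+01] F [0.1 0.4 0.5] op -0.0004
shift units [-0.0032 -0.654   0.0041] turn units [-0.0001  0.0002 -0.0001]
```

{"api": "send_rows", "payload": {"motion": [[0,-0.05,0,0,0,0],[0,-0.05,0,0,0,0],[0,-0.05,0,0,0,0],[0,-0.05,0,0,0,0],[0,-0.05,0,0,0,0],[0,-0.05,0,0,0,0],[0,-0.05,0,0,0,0],[0,-0.05,0,0,0,0],[0,-0.05,0,0,0,0],[0,-0.05,0,0,0,0],[0,-0.05,0,0,0,0],[0,-0.03,0,0,0,0]]}}

```text
time: 5.15
position: [0.5955, 0.1437, 0.051]
orientation: [-3.141, 0.001, 0.408]
force: [3.0, -2.5, 0.3]
opening: 0.0001
finger_force: 1.6
```

{"api": "send_rows", "payload": {"motion": [[0,-0.012,0,0,0,0],[0,-0.012,0,0,0,0],[0,0,0,0,0,0]]}}

```text
time: 5.52
position: [0.5934, 0.1477, 0.0509]
orientation: [-3.141, 0.002, 0.407]
force: [1.6, -1.3, -1.0]
opening: -0.0002
finger_force: 0.8
```

{"api": "send_rows", "payload": {"motion": [[0,-0.012,0,0,0,0],[0,-0.012,0,0,0,0],[0,0,0,0,0,0]]}}

```text
time: 5.9
position: [0.5909, 0.1536, 0.051]
orientation: [-3.141, 0.002, 0.407]
force: [1.7, -1.4, -1.1]
opening: 0.0001
finger_force: 0.9
```

{"api": "send_rows", "payload": {"motion": [[0,-0.012,0,0,0,0],[0,0,0,0,0,0]]}}

```text
time: 6.15
position: [0.5898, 0.1563, 0.0511]
orientation: [-3.141, 0.001, 0.407]
force: [1.2, -2.2, -1.3]
opening: 0.0003
finger_force: 1.0
```

{"api": "send_rows", "payload": {"motion": [[0,-0.008,0,0,0,0],[0,0,0,0,0,0]]}}

```text
time: 6.4
position: [0.5892, 0.1579, 0.0511]
orientation: [-3.141, 0.001, 0.407]
force: [-0.5, -1.8, -1.2]
opening: 0.0002
finger_force: 1.1
```

{"api": "send_rows", "payload": {"motion": [[0,-0.012,0,0,0,0],[0,0,0,0,0,0]]}}

```text
time: 6.65
position: [0.5891, 0.158, 0.0512]
orientation: [3.139, 0.001, 0.405]
force: [2.1, -6.9, -2.9]
opening: -0.0004
finger_force: 3.2
```

{"api": "send_rows", "payload": {"motion": [[0,-0.008,0,0,0,0],[0,0,0,0,0,0]]}}

```text
time: 6.9
position: [0.5891, 0.1581, 0.0512]
orientation: [3.137, 0.001, 0.404]
force: [2.7, -9.7, -1.9]
opening: -0.0001
finger_force: 4.6
```

{"api": "send_rows", "payload": {"motion": [[0,-0.008,0,0,0,0],[0,0,0,0,0,0]]}}

```text
time: 7.15
position: [0.5891, 0.1581, 0.0512]
orientation: [3.135, 0.001, 0.402]
force: [4.8, -11.3, -3.3]
opening: -0.0002
finger_force: 6.0
```

The head stopped at the expected place, with force rising and no motion. I'll back off, lift and look.

{"api": "send_rows", "payload": {"motion": [[0,0.05,0,0,0,0],[0,0.05,0,0,0,0],[0,0.04,-0.1,0,0,0],[0,0,-0.2,0,0,0],[0,0,-0.2,0,0,0],[0,0,-0.2,0,0,0],[0,0,0,0,0,0],[0,0,0,0,0,0]]}}

```text
time: 8.15
position: [0.6005, 0.1328, 0.2263]
orientation: [-3.141, -0.0, 0.408]
force: [0.2, 0.3, -0.2]
opening: -0.0002
finger_force: 0.0
```

```bash
python3 - <<'E'
from h import *
from bench import *
go(.454,-.16,.2,-8.2)
F={}
for n in ("wrist","scene","top"):
    m=camera_model(n);p,d=grab_frame(n);np.savez(f"pics/{n}1.npz",p=p,d=d,**m);F[n]=p
m=camera_model("wrist")
# equidistant rectification straight down at spindle
c=np.array([.555,.236,.118]);M=cv2.Rodrigues(m["rvec"])[0];q=M@c+m["tvec"];r=np.hypot(q[0],q[1]);t=np.arctan2(r,q[2])
u=m["cx"]+m["fx"]*t*q[0]/r;v=m["cy"]+m["fy"]*t*q[1]/r;print("spindle px",u,v)
# ortho re-projection at plane z=.118, 0.25 mm/px, world x up, y left
N=400;I,J=np.mgrid[:N,:N];s=.00025
def rect(z):
    X=np.stack([.555-(I-N/2)*s,.236-(J-N/2)*s,np.full(I.shape,z)],-1)@M.T+m["tvec"]
    r=np.hypot(X[...,0],X[...,1]);t=np.arctan2(r,X[...,2])
    return cv2.remap(F["wrist"],(m["cx"]+m["fx"]*t*X[...,0]/r).astype(np.float32),(m["cy"]+m["fy"]*t*X[...,1]/r).astype(np.float32),cv2.INTER_CUBIC)
mt=camera_model("top");M2=cv2.Rodrigues(mt["rvec"])[0]
X=np.stack([.555-(I-N/2)*s,.236-(J-N/2)*s,np.full(I.shape,.118)],-1)@M2.T+mt["tvec"].ravel()
B=cv2.remap(F["top"],(mt["cx"]+mt["fx"]*X[...,0]/X[...,2]).astype(np.float32),(mt["cy"]+mt["fy"]*X[...,1]/X[...,2]).astype(np.float32),cv2.INTER_CUBIC)
o=np.hstack([rect(.118),B]);cv2.imwrite("pics/sp.png",o[:,:,::-1])
for n in ("scene","top"):
    W,C,U=cloud(f"pics/{n}1.npz")
    for nm,c,r,lo,hi in (("top",(.555,.236),.015,.110,.125),("should",(.555,.236),.03,.084,.093),("head",(.555,.236),.1,.07,.083)):
        P=W[(np.linalg.norm(W[:,:2]-c,axis=1)<r)&(W[:,2]>lo)&(W[:,2]<hi)]
        if len(P):print(n,nm,len(P),P.mean(0).round(4),cv2.minAreaRect(P[:,:2].astype(np.float32)))
E
```

```text
t 8.15 pos [0.6005 0.1328 0.2263] rpy [-1.7995e+02 -1.0000e-02  2.3360e+01] F [ 0.2  0.3 -0.2] op -0.0002
shift units [-0.4131  1.2426  0.1052] turn units [-5.000e-04  1.000e-04  3.506e-01]
spindle px 186.51883542106702 199.64621508704698
scene top 47 [0.5587 0.2357 0.1167] ((0.5570936799049377, 0.23595096170902252), (0.015725689008831978, 0.01732490584254265), 85.61683654785156)
scene should 175 [0.561  0.2354 0.0891] ((0.5569964051246643, 0.23477238416671753), (0.044303324073553085, 0.041984349489212036), 76.25010681152344)
scene head 1882 [0.5669 0.241  0.0798] ((0.5545549392700195, 0.24427974224090576), (0.11610157042741776, 0.1612982153892517), 23.23483657836914)
top head 264 [0.5619 0.1779 0.0782] ((0.5712153315544128, 0.17417043447494507), (0.11473318934440613, 0.04205147549510002), 5.901517391204834)
```

View pics/sp.png

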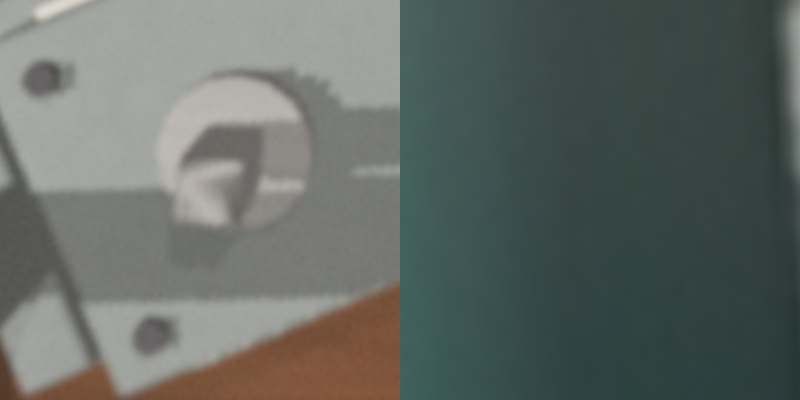

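The rectified wrist view shows the square's near face running from (243,160) to (235,225), so its yaw is about -7° mod 90. I'll check this from straight above: first find the camera offset, then move so it looks down the spindle.

```bash
python3 - <<'E'
from h import *
from bench import *
m=camera_model("wrist");M=cv2.Rodrigues(m["rvec"])[0];c=-M.T@m["tvec"];s=observe()
Rt=R.from_euler("xyz",s["orientation"]);o=Rt.inv().apply(c-s["position"]);print("cam in tool",o,"axis",Rt.inv().apply(M[2]))
Rn=R.from_euler("xyz",[np.pi,0,np.deg2rad(-8)])
print("tcp to put cam over spindle",np.array([.556,.236,.0])-Rn.apply(o),"yaw -8")
print("same yaw",np.array([.556,.236,.0])-Rt.apply(o))
E
```

```text
cam in tool [ 0.07215168  0.00014579 -0.14391881] axis [-2.85539738e-01  7.58268643e-04  9.58366570e-01]
tcp to put cam over spindle [ 0.48457079  0.24618594 -0.14391881] yaw -8
same yaw [ 0.48923384  0.20747848 -0.14369173]
```

{"api": "send_rows", "payload": {"motion": [[-0.07,-0.125,0,0,0,0],[-0.07,-0.125,0,0,0,0],[-0.07,-0.125,0,0,0,0],[-0.07,-0.125,0,0,0,0],[0,0,0,0,0,0],[0,0,0,0,0,0]], "jaw": 60}}

```text
time: 9.05
position: [0.4874, 0.2188, 0.2256]
orientation: [3.141, 0.001, 0.407]
force: [-0.4, -0.1, -0.0]
opening: 0.0601
finger_force: 0.0
```

```bash
cat >> h.py <<'E'
def ortho(p,m,c,z,N=400,s=.00025):
    M=cv2.Rodrigues(m["rvec"])[0];I,J=np.mgrid[:N,:N]
    X=np.stack([c[0]-(I-N/2)*s,c[1]-(J-N/2)*s,np.full(I.shape,z)],-1)@M.T+m["tvec"]
    r=np.hypot(X[...,0],X[...,1]);t=np.arctan2(r,X[...,2])
    return cv2.remap(p,(m["cx"]+m["fx"]*t*X[...,0]/r).astype(np.float32),(m["cy"]+m["fy"]*t*X[...,1]/r).astype(np.float32),cv2.INTER_CUBIC)
E
python3 - <<'E'
from h import *
from bench import *
go(.454,-.16,.2,-8.2)
m=camera_model("wrist");p,d=grab_frame("wrist");np.savez("pics/wrist2.npz",p=p,d=d,**m)
cv2.imwrite("pics/sp2.png",np.hstack([ortho(p,m,(.555,.236),.112,s=.00015),ortho(p,m,(.555,.236),.088,s=.00015)])[:,:,::-1])
E
```

```text
t 9.05 pos [0.4874 0.2188 0.2256] rpy [1.7997e+02 6.0000e-02 2.3300e+01] F [-0.4 -0.1 -0. ] op 0.0601
shift units [0.0838 1.5187 0.1023] turn units [0.0005 0.0006 0.35  ]
```

View pics/sp2.png

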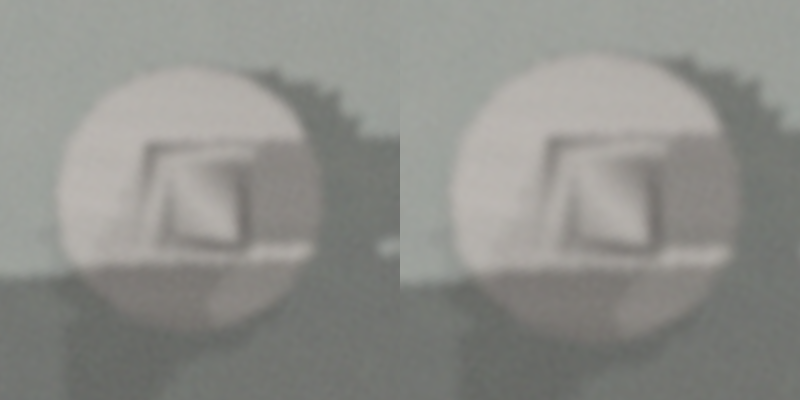

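The right panel shows the shoulder circle centred at (196,198), which puts the spindle at about (0.555,0.2366). I'll enlarge the square for its angle.

```bash
python3 - <<'E'
from h import *
z=np.load("pics/wrist2.npz");m={k:z[k] for k in ("rvec","tvec")};m.update({k:float(z[k]) for k in ("fx","fy","cx","cy")})
o=[]
for h in (.112,.118):
    a=ortho(z["p"],m,(.5552,.2366),h,N=400,s=.00007).astype(np.float32).mean(2)
    o.append(cv2.normalize(a,None,0,255,cv2.NORM_MINMAX))
cv2.imwrite("pics/sp3.png",np.hstack(o))
E
```

```text
[ WARN:0@0.297] global loadsave.cpp:1063 imwrite_ Unsupported depth image for selected encoder is fallbacked to CV_8U.
```

View pics/sp3.png

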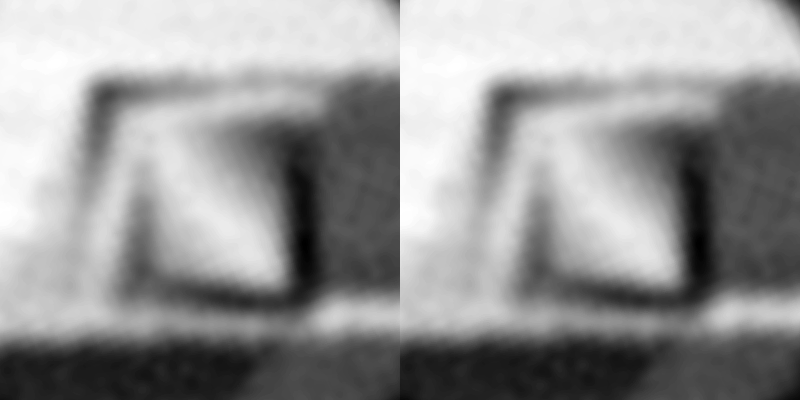

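The square's top face spans about (150,145)-(290,295), aligned with the world axes to within a few degrees. I'll fit the yaw by wireframe edge score over both wrist frames.

```bash
python3 - <<'E'
from h import *
from scipy.ndimage import map_coordinates
fr=[]
for f in ("wrist1","wrist2"):
    z=np.load(f"pics/{f}.npz");g=cv2.GaussianBlur(z["p"].astype(np.float32).mean(2),(0,0),.7)
    fr.append((cv2.Rodrigues(z["rvec"])[0],z["tvec"],float(z["fx"]),float(z["cx"]),float(z["cy"]),cv2.Sobel(g,5,1,0),cv2.Sobel(g,5,0,1)))
def proj(X,f):
    q=X@f[0].T+f[1];r=np.hypot(q[:,0],q[:,1]);t=np.arctan2(r,q[:,2])
    return np.c_[f[3]+f[2]*t*q[:,0]/r,f[4]+f[2]*t*q[:,1]/r]
sq=lambda h,z:np.array([[a*h,b*h,z] for a,b in ((1,1),(-1,1),(-1,-1),(1,-1))])
A=sq(.005,.118);B=sq(.008,.112);C=sq(.008,.088)
E=[]
for k in range(4): E+=[(A[k],A[(k+1)%4]),(B[k],B[(k+1)%4]),(C[k],C[(k+1)%4]),(A[k],B[k]),(B[k],C[k])]
t=np.linspace(.1,.9,15)[:,None]
def score(yaw,c,fs):
    s=0;Rz=R.from_euler("z",yaw,degrees=True).as_matrix()
    for f in fs:
        for a,b in E:
            X=(a+t*(b-a))@Rz.T+[c[0],c[1],0];P=proj(X,f);d=P[-1]-P[0]
            L=np.linalg.norm(d)
            if L<1: continue
            n=np.array([-d[1],d[0]])/L
            gx=map_coordinates(f[5],[P[:,1],P[:,0]],order=1);gy=map_coordinates(f[6],[P[:,1],P[:,0]],order=1)
            s+=abs((gx*n[0]+gy*n[1]).mean())*L
    return s
for fs in (fr[:1],fr[1:],fr):
    best=[]
    for yaw in range(-45,45,2):
        best.append(max((score(yaw,(.5552+i*.001,.2366+j*.001),fs),yaw,i,j) for i in range(-3,4) for j in range(-3,4)))
    best.sort(reverse=True);print([(round(b[0]),*b[1:]) for b in best[:8]])
E
```

```text
[(12521, -5, 0, 0), (12514, -7, 0, 0), (12445, -9, 0, 0), (12386, -11, 0, 1), (12282, -3, 0, 0), (12246, -13, 0, 1), (12079, -1, 0, 0), (12056, -15, 0, 1)]
[(7058, -9, 3, 1), (7027, -7, 3, 1), (6996, -3, 2, 1), (6977, -11, 3, 1), (6950, -5, 2, 1), (6934, -1, 2, 1), (6930, -13, 1, 1), (6797, -15, 1, 1)]
[(18580, -11, 0, 1), (18570, -9, 0, 1), (18516, -7, 0, 1), (18503, -5, 0, 0), (18394, -13, 0, 1), (18185, -3, 0, 0), (18044, -15, 0, 1), (18011, -17, 1, 1)]
```

{"api": "send_rows", "payload": {"motion": [[0,0,0,0,0,0.117],[0,0,0,0,0,0.117],[0,0,0,0,0,0.116],[0.0105,0.19,0,0,0,0],[0.0105,0.19,0,0,0,0],[0.0105,0.19,0,0,0,0],[0.0105,0.19,0,0,0,0],[0.0105,0.19,0,0,0,0],[0.0105,0.19,0,0,0,0],[0.0105,0.19,0,0,0,0],[0.0105,0.19,0,0,0,0],[0,0,0,0,0,0]], "jaw": 60}}

```text
time: 10.6
position: [0.4532, -0.1657, 0.2264]
orientation: [3.139, -0.001, -0.154]
force: [-0.3, 0.8, -0.5]
opening: 0.0598
finger_force: 0.0
```

```bash
python3 - <<'E'
from h import *
from bench import *
go(.454,-.16,.05,-8.2)
m=camera_model("wrist");p,d=grab_frame("wrist");np.savez("pics/wrist3.npz",p=p,d=d,**m)
m2=camera_model("scene");p2,d2=grab_frame("scene");np.savez("pics/scene3.npz",p=p2,d=d2,**m2)
W,C,U=cloud("pics/scene3.npz")
P=W[(np.linalg.norm(W[:,:2]-(.555,.237),axis=1)<.015)&(W[:,2]>.11)&(W[:,2]<.125)];print("spindle",P.mean(0),len(P))
cv2.imwrite("pics/w3.png",np.hstack([p[:, 120:520],ortho(p,m,(.454,-.16),.078,N=400,s=.0006)])[:,:,::-1])
E
```

```text
t 10.6 pos [ 0.4532 -0.1657  0.2264] rpy [ 1.7986e+02 -5.0000e-02 -8.8000e+00] F [-0.3  0.8 -0.5] op 0.0598
shift units [-2.000e-04 -2.280e-02  7.057e-01] turn units [ 0.0016 -0.0005 -0.0066]
spindle [0.55869394 0.23555096 0.11632201] 49
```

View pics/w3.png

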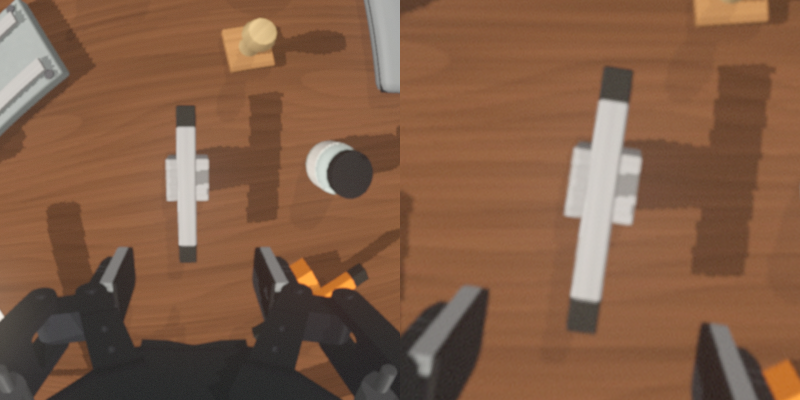

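The rectified view puts the bar ends at (617,67) and (583,332), centring the key at (0.454,-0.160) with a yaw of -7.5°. I'll descend.

{"api": "send_rows", "payload": {"motion": [[0,-0.023,0,0,0,-0.007],[0,0,0.12,0,0,0],[0,0,0.12,0,0,0],[0,0,0.12,0,0,0],[0,0,0.12,0,0,0],[0,0,0.12,0,0,0],[0,0,0.07,0,0,0],[0,0,0.035,0,0,0],[0,0,0,0,0,0],[0,0,0,0,0,0]]}}

```text
time: 11.95
position: [0.4553, -0.1539, 0.0506]
orientation: [-3.142, -0.001, -0.131]
force: [-0.7, 0.7, -0.1]
opening: 0.0598
finger_force: 0.0
```

```bash
python3 -c "
from h import *
go(.454,-.16,.05,-7.8)"
```

```text
t 11.95 pos [ 0.4553 -0.1539  0.0506] rpy [-1.80e+02 -7.00e-02 -7.53e+00] F [-0.7  0.7 -0.1] op 0.0598
shift units [-0.0017  0.0249  0.0026] turn units [-0.     -0.0008  0.003 ]
```

{"api": "send_rows", "payload": {"motion": [[-0.002,0.025,0,0,0,0],[0,0,0,0,0,0]]}}

```text
time: 12.2
position: [0.4535, -0.1612, 0.0506]
orientation: [3.141, -0.001, -0.133]
force: [-0.5, -1.3, 0.8]
opening: 0.0599
finger_force: 0.0
```

{"api": "send_rows", "payload": {"motion": [[0,0,0,0,0,0],[0,0,0,0,0,0],[0,0,0,0,0,0],[0,0,0,0,0,0],[0,0,0,0,0,0],[0,0,0,0,0,0]], "jaw": 5, "newtons": 80}}

```text
time: 12.95
position: [0.4534, -0.1599, 0.0501]
orientation: [-3.141, 0.0, -0.132]
force: [-0.8, 1.8, 5.0]
opening: 0.0169
finger_force: 78.3
```

{"api": "send_rows", "payload": {"motion": [[0,0,-0.04,0,0,0],[0,0,-0.12,0,0,0],[0,0,-0.16,0,0,0],[0,0,-0.16,0,0,0],[0,0,-0.16,0,0,0],[0,0,-0.12,0,0,0],[0,0,0,0,0,0]]}}

```text
time: 13.82
position: [0.4543, -0.161, 0.2419]
orientation: [3.141, -0.005, -0.133]
force: [0.1, -0.3, -3.7]
opening: 0.0169
finger_force: 78.7
```

```bash
python3 -c "
from h import *
go(.555,.2368,.24,-7.5)"
```

```text
t 13.825 pos [ 0.4543 -0.161   0.2419] rpy [179.96  -0.29  -7.61] F [ 0.1 -0.3 -3.7] op 0.0169
shift units [ 0.1915 -1.6303  0.0077] turn units [ 0.0004 -0.0032 -0.0012]
```

{"api": "send_rows", "payload": {"motion": [[0.0174,-0.08,0,0,0,0],[0.0174,-0.148,0,0,0,0],[0.0174,-0.17,0,0,0,0],[0.0174,-0.18,0,0,0,0],[0.0174,-0.18,0,0,0,0],[0.0174,-0.18,0,0,0,0],[0.0174,-0.18,0,0,0,0],[0.0174,-0.18,0,0,0,0],[0.0174,-0.15,0,0,0,0],[0.0174,-0.11,0,0,0,0],[0.0174,-0.07,0,0,0,0],[0,0,0,0,0,0]]}}

```text
time: 15.32
position: [0.5546, 0.2374, 0.2394]
orientation: [3.141, 0.001, -0.131]
force: [0.2, 0.2, -3.2]
opening: 0.0165
finger_force: 78.6
```

{"api": "send_rows", "payload": {"motion": [[0,0,0.02,0,0,0],[0,0,0,0,0,0],[0,0,0,0,0,0]]}}

```text
time: 15.7
position: [0.5543, 0.2357, 0.2351]
orientation: [3.141, 0.0, -0.134]
force: [-0.2, 0.0, -3.2]
opening: 0.0166
finger_force: 78.6
```

```bash
python3 - <<'E'
from h import *
from bench import *
go(.555,.2368,.2,-7.5)
F={}
for n in ("scene","top","wrist"):
    m=camera_model(n);F[n],d=grab_frame(n);np.savez(f"pics/{n}4.npz",p=F[n],d=d,**m)
s=observe();T=s["position"]
for n in ("scene","top"):
    W,C,U=cloud(f"pics/{n}4.npz");L=(W-T)@R.from_euler("z",-7.6,degrees=True).as_matrix()
    g=(C.max(1)-C.min(1)<30)
    for nm,lo,hi,r in (("hub",-.06,-.008,.045),("bar",.005,.04,.12)):
        k=(L[:,2]>lo)&(L[:,2]<hi)&(np.linalg.norm(L[:,:2],axis=1)<r);P=L[k]
        if len(P)>5: print(n,nm,len(P),"min",np.percentile(P,2,axis=0).round(4),"max",np.percentile(P,98,axis=0).round(4),cv2.minAreaRect(P[:,:2].astype(np.float32)))
p=F["scene"][120:320,340:560];cv2.imwrite("pics/s4.png",cv2.resize(np.ascontiguousarray(p[:,:,::-1]),(660,600),interpolation=cv2.INTER_CUBIC))
E
```

```text
t 15.7 pos [0.5543 0.2357 0.2351] rpy [ 1.7997e+02  1.0000e-02 -7.6500e+00] F [-0.2  0.  -3.2] op 0.0166
shift units [ 0.0022 -0.0047  0.1403] turn units [ 0.0003  0.0001 -0.0017]
scene hub 394 min [-0.0184 -0.0241 -0.0477] max [ 0.0253  0.0214 -0.0093] ((0.0016244910657405853, -0.0014142468571662903), (0.045996688306331635, 0.048056211322546005), 89.76189422607422)
scene bar 613 min [-0.0595 -0.0217  0.0096] max [0.0813 0.0183 0.0383] ((0.007250763475894928, -0.0021317116916179657), (0.04374475032091141, 0.14984378218650818), 79.64363861083984)
top hub 88 min [-0.0226 -0.0255 -0.0503] max [ 0.0125  0.001  -0.0099] ((-0.012351414188742638, -0.011889606714248657), (0.02978227660059929, 0.057401109486818314), 41.04138946533203)
top bar 327 min [-0.0778 -0.0127  0.0116] max [0.078  0.0063 0.0308] ((0.0007064640522003174, -0.008074145764112473), (0.03092915378510952, 0.16076970100402832), 89.52220153808594)
```

View pics/s4.png

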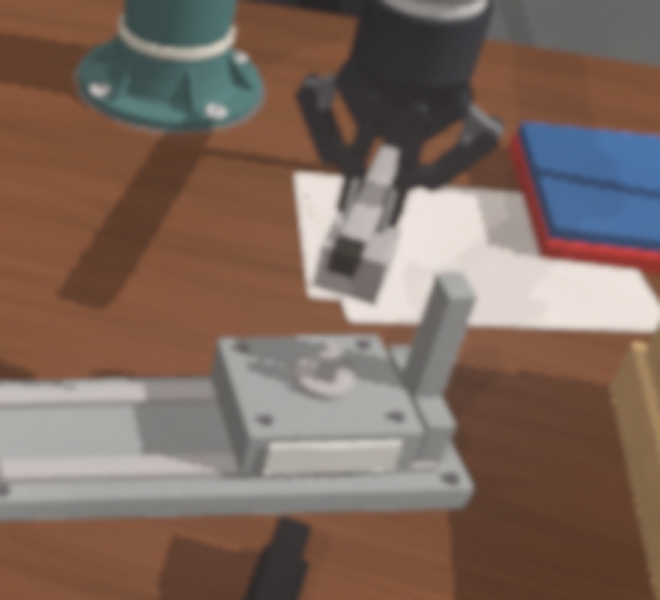

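The scene view shows the key held square above the spindle, with the head against the post. I'll correct by about 1 mm and descend.

{"api": "send_rows", "payload": {"motion": [[0.004,-0.005,0.05,0,0,0],[0,0,0.08,0,0,0],[0,0,0.08,0,0,0],[0,0,0.042,0,0,0],[0,0,0,0,0,0],[0,0,0,0,0,0]]}}

```text
time: 16.6
position: [0.5561, 0.2383, 0.1726]
orientation: [-3.141, -0.001, -0.132]
force: [-1.1, 0.1, -3.3]
opening: 0.0168
finger_force: 78.5
```

```bash
python3 -c "
from h import *
go(.5554,.2369,.1386,-7.5)"
```

```text
t 16.6 pos [0.5561 0.2383 0.1726] rpy [-1.7996e+02 -6.0000e-02 -7.5600e+00] F [-1.1  0.1 -3.3] op 0.0168
shift units [-0.0022  0.0058  0.1358] turn units [-0.0004 -0.0007 -0.0007]
```

{"api": "send_rows", "payload": {"motion": [[-0.001,0.003,0.016,0,0,0],[0,0,0.012,0,0,0],[0,0,0.012,0,0,0],[0,0,0,0,0,0]]}}

```text
time: 17.1
position: [0.555, 0.2371, 0.1618]
orientation: [3.141, 0.0, -0.132]
force: [-0.3, -0.4, -3.5]
opening: 0.0165
finger_force: 78.7
```

{"api": "send_rows", "payload": {"motion": [[0,0,0.012,0,0,0],[0,0,0.012,0,0,0],[0,0,0,0,0,0]]}}

```text
time: 17.48
position: [0.555, 0.2371, 0.1556]
orientation: [3.141, 0.001, -0.132]
force: [0.5, -0.7, -3.8]
opening: 0.0166
finger_force: 78.6
```

The key is sliding over the square with no resistance. I'll continue.

{"api": "send_rows", "payload": {"motion": [[0,0,0.012,0,0,0],[0,0,0.012,0,0,0],[0,0,0.012,0,0,0],[0,0,0.012,0,0,0],[0,0,0,0,0,0]]}}

```text
time: 18.1
position: [0.5551, 0.2371, 0.1436]
orientation: [3.141, 0.0, -0.132]
force: [-0.4, -1.4, -4.1]
opening: 0.0167
finger_force: 78.6
```

{"api": "send_rows", "payload": {"motion": [[0,0,0.008,0,0,0],[0,0,0.008,0,0,0],[0,0,0,0,0,0]]}}

```text
time: 18.48
position: [0.5551, 0.2371, 0.1398]
orientation: [3.141, 0.0, -0.132]
force: [-0.4, -0.9, -4.2]
opening: 0.0166
finger_force: 78.6
```

{"api": "send_rows", "payload": {"motion": [[0,0,0.006,0,0,0],[0,0,0,0,0,0]]}}

```text
time: 18.73
position: [0.5551, 0.2372, 0.1384]
orientation: [3.141, 0.0, -0.132]
force: [-0.2, -1.1, -3.5]
opening: 0.0168
finger_force: 78.7
```

{"api": "send_rows", "payload": {"motion": [[0,0,0.006,0,0,0],[0,0,0,0,0,0]]}}

```text
time: 18.98
position: [0.5554, 0.2373, 0.1381]
orientation: [-3.141, -0.0, -0.132]
force: [-1.9, -1.9, 4.8]
opening: 0.0163
finger_force: 79.7
```

The hub is seated: the vertical force reversed at the expected height. I'll release and lift.

{"api": "send_rows", "payload": {"motion": [[0,0,0,0,0,0],[0,0,0,0,0,0],[0,0,0,0,0,0],[0,0,0,0,0,0],[0,0,0,0,0,0]], "jaw": 42}}

```text
time: 19.6
position: [0.5553, 0.2374, 0.137]
orientation: [-3.142, -0.0, -0.132]
force: [0.8, 0.7, 0.3]
opening: 0.0422
finger_force: 0.0
```

{"api": "send_rows", "payload": {"motion": [[0,0,-0.03,0,0,0],[0,0,-0.08,0,0,0],[0,0,-0.12,0,0,0],[0,0,-0.16,0,0,0],[0,0,-0.16,0,0,0],[0,0.16,0,0,0,0],[0,0.2,0,0,0,0],[0,0.2,0,0,0,0],[0,0.2,0,0,0,0],[0,0,0,0,0,0],[0,0,0,0,0,0]]}}

```text
time: 20.98
position: [0.5304, 0.0494, 0.275]
orientation: [-3.141, -0.001, -0.132]
force: [-0.4, 0.6, 0.6]
opening: 0.0427
finger_force: 0.0
```

```bash
python3 - <<'E'
from h import *
from bench import *
F={}
for n in ("scene","top"):
    m=camera_model(n);F[n],d=grab_frame(n);np.savez(f"pics/{n}5.npz",p=F[n],d=d,**m)
    W,C,U=cloud(f"pics/{n}5.npz")
    for nm,lo,hi,r in (("hubtop",.119,.133,.04),("bar",.155,.172,.1)):
        P=W[(W[:,2]>lo)&(W[:,2]<hi)&(np.linalg.norm(W[:,:2]-(.555,.237),axis=1)<r)]
        if nm=="bar":P=P[np.linalg.norm(P[:,:2]-(.5247,.3077),axis=1)>.03]
        if len(P)>5: print(n,nm,len(P),np.median(P,axis=0).round(4),cv2.minAreaRect(P[:,:2].astype(np.float32)))
    P=W[(W[:,2]>.074)&(W[:,2]<.084)&(np.linalg.norm(W[:,:2]-(.557,.232),axis=1)<.095)];Y=(P[:,:2]-(.5552,.2368))@np.array([-.396,.918]);print(n,"head y range rel. axis",np.percentile(Y,[1,99]).round(4))
a=cv2.resize(np.ascontiguousarray(F["scene"][120:320,340:560][:,:,::-1]),(440,400),interpolation=cv2.INTER_CUBIC)
b=cv2.resize(np.ascontiguousarray(F["top"][130:250,160:268][:,:,::-1]),(360,400),interpolation=cv2.INTER_CUBIC)
cv2.imwrite("pics/end.png",np.hstack([a,b]))
E
```

```text
scene hubtop 192 [0.5612 0.2462 0.1273] ((0.555797278881073, 0.23627179861068726), (0.04590743035078049, 0.04867621138691902), 82.53628540039062)
scene bar 444 [0.572  0.2352 0.1673] ((0.5560558438301086, 0.23630696535110474), (0.01857747882604599, 0.16306158900260925), 82.44579315185547)
scene head y range rel. axis [-0.0727  0.0825]
top hubtop 13 [0.5586 0.2378 0.1245] ((0.555117130279541, 0.24624057114124298), (0.028739094734191895, 0.039718542248010635), 75.1980209350586)
top bar 278 [0.5415 0.2362 0.1645] ((0.5559068918228149, 0.235599547624588), (0.019801534712314606, 0.16190283000469208), 82.04784393310547)
top head y range rel. axis [0.0158 0.0838]
```

View pics/end.png

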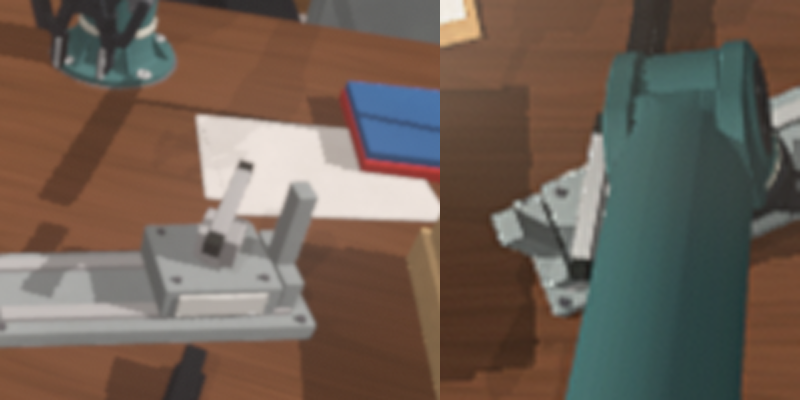

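The final views show the key seated upright, with its bar top at about 0.166 m as expected. The head is against the post and the gripper is clear.

```bash
python3 -c "
from bench import *
print(hand_in())"
```

```text
the job is handed in; nothing more can be done
None
```

The job is handed in at about 21 s: I pushed the head against the stop first, then seated the T-key fully home on the spindle and released it, and the gripper is clear; hand-in gave no verdict.

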